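Start up the dessert display with three push switches

ROBOT

A 6-joint arm with a two-finger parallel gripper is mounted at the origin on the work surface. World frame = base frame: x ahead of the robot, y to its left, z up, the work surface at z = 0. Lengths are in mm, angles in rad, forces in N, time in s.
With the tool pointing down it reaches from about 400 to 925 mm from the base axis. Payload 12.5 kg.
Tool frame: the origin (TCP) lies midway between the tips of the shut fingers; the grasp point (between the pads) lies 19 mm behind it; z points along the fingers, y is the line along which they close (so a half turn about z gives the same grasp; the last joint's range is limited). The gripper opens to 95 mm and grips with 3 to 60 N. Pads are 20 mm wide; open, the fingers measure 119 mm over their backs; the gripper's body (75 mm by 180 mm) begins 59 mm behind the grasp point.
Start: joints at [-1.225, 0.491, 1.559, -0, 1.092, -0.106], TCP at [272.89, -562.297, 214.661] pointing down, gripper open.
Joint ranges: [-3.1, 3.1], [-0.84, 2.19], [0.05, 2.79], [-1.13, 4.28], [0.06, 2.93], [-2.69, 2.69]. Speed limits (rad/s): [2.22, 2.22, 2.79, 3.14, 3.14, 3.14].

INTERFACE

Orientations are given as [roll, pitch, yaw] about the fixed x, y, z axes, in that order (R = Rz(yaw) Ry(pitch) Rx(roll)).
In Python, from cell import env gives the robot as it stands.
- The arm moves only by the shell command python3 -m inch 'ROWS'. ROWS is JSON, a list of rows, each a list of 7 numbers: the turn, a rotation vector about the tool's x, y, z in rad, then the shift along the tool's x, y, z in cm, then the closure, from -1 (fully open) to 1 (shut). A call has 1 to 20 rows; each row shifts and turns the commanded pose from where the row before left it, along the tool's axes as they then stand; what a row does not reach is not made up. A row lasts 1/8 s, in which the tool goes at most 62.5 mm and 10.7 degrees, less where a joint would pass 70% of its speed; a pose out of reach is approached as far as the arm can. A call with a gripper value outside its range is refused whole. The fingers move at their own pace and stop on an object; the grip force is fixed at half the most. Time passes only in rows, so rows that do not move let the fingers close. It gives the time, the measured TCP pose, the force, the opening and the grip force at its end, in the units of the state.
- env.state(): the state, without advancing time (a new reading comes with each control period).
- env.read_camera(name): name is "scene" or "top"; returns a dict with "img" (384x512x3 uint8, red, green, blue), "depth" (384x512 float32, mm along the optical axis (not along the pixel's ray), 0 where there is no reading), "fx", "fy", "cx", "cy" (pixels), "position" and "orientation" of the camera in the world. Camera axes: x right, y down, z forward; pixel columns grow to the right and rows downward; lengths in mm; the calibration is good to about 2 mm. A picture is of the moment at which its call begins.
- env.job_done(): hands the job in; it is judged then, once.
Trained networks look in a picture, given as the dict that the camera call returned (one of the last four; its "shot" number tells which), for a name from the list of things; names that differ only in an ending like _2 or _b are one class to them, and where a whole thing is asked for, a point or a joint stands for the part that bears it (a point fixed in the world has none). Each returns a list of dicts, best first, with "score" (0 to 1); they miss things now and then, are a little off and sometimes report something else, mostly with a low value. They report only what shows in the picture. A call takes as long as a camera call.
- env.find_in(picture, target): "centre" ([x, y, z] in mm, in the coordinates of the camera as it stood for that picture, good to about 4 mm: the middle of the surface that is visible of it).
- env.trace(picture, target): "mask" (384x512 bool, what is visible of it).
The state is a dict: "t": time; "joints": joint angles; "qvel": joint speeds; "tau": joint torques, N m; "eef_pos": TCP position; "tcp_rot": TCP orientation; "ft_force": force on the tool from outside, world axes, zero at the start; "moment": the same for the moment, N m; "opening": opening from 0.0 (shut) to 1.0 (fully open); "grip_force": force on a finger pad.
Only numpy, scipy, OpenCV 4.12 (cv2) and the standard library are available. Lean on these libraries where they do the work, as an engineer would, in place of code of your own. Each camera call takes 0.05 s, during which the arm holds its last target. There are 200 camera calls.

TASK

Start up the dessert display for service: with the fingertips, lightly press down the white key of the long switch, then that of the round switch, and last that of the square switch, each all the way until it stays down, and leave them down. Only press: do not pick up, tip or push the switches out of place, do not lean hard on them, and leave the glass, jar, tartlet and spatula where they are.

Things in the scene. Friction and masses are not known exactly. Their poses are not given: they have to be found in the camera images.
- long_switch: the long switch, a loose cordless push switch, about 0.4 kg, lying on the table: dark steel flat box 50 x 130 mm (long side along its own y); its key is a straight bar 26 x 100 mm, long side also along y, white plastic, in the middle of the top. Origin at the centre of the underside, z up. Housing 30 mm high. Starts the cooling of the cake display.
- long_key_top (a point): centre of the top face of the long switch's white key (moves with the key): 50 mm above the table when up, 40 mm when fully down, still 10 mm above the housing
- long_key (a joint): travel of the long switch's key in m, straight down: 0 = up, 0.010 = fully down. Friction of about 2 N resists all the way and it stays where it is left (no return spring). Pressed beyond fully down, the cap gives on a stiff spring (3.5 N, then 1 N more per mm, for 8 mm).
- round_switch: the round switch, a loose cordless push switch, about 0.4 kg, lying on the table: dark steel disc 84 mm across; its key is a round cap 52 mm across, white plastic, in the middle of the top. Origin at the centre of the underside, z up. Housing 30 mm high. Starts the turning of the cake display.
- round_key_top (a point): centre of the top face of the round switch's white key (moves with the key): 50 mm above the table when up, 40 mm when fully down, still 10 mm above the housing
- round_key (a joint): travel of the round switch's key in m, straight down: 0 = up, 0.010 = fully down. Friction of about 2 N resists all the way and it stays where it is left (no return spring). Pressed beyond fully down, the cap gives on a stiff spring (3.5 N, then 1 N more per mm, for 8 mm).
- square_switch: the square switch, a loose cordless push switch, about 0.4 kg, lying on the table: dark steel square box 78 x 78 mm; its key is a square cap 48 x 48 mm, white plastic, in the middle of the top. Origin at the centre of the underside, z up. Housing 30 mm high. Starts the display lamps.
- square_key_top (a point): centre of the top face of the square switch's white key (moves with the key): 50 mm above the table when up, 40 mm when fully down, still 10 mm above the housing
- square_key (a joint): travel of the square switch's key in m, straight down: 0 = up, 0.010 = fully down. Friction of about 2 N resists all the way and it stays where it is left (no return spring). Pressed beyond fully down, the cap gives on a stiff spring (3.5 N, then 1 N more per mm, for 8 mm).
- dessert_glass: bystander: small glass of layered dessert, 60 mm across the rim, 65 mm tall; origin at the centre of its foot
- sugar_jar: bystander: white sugar jar with a steel cap, 62 mm across, 100 mm tall; origin at the centre of its underside
- tartlet_plate: bystander: tartlet with cream peaks on a white plate 110 mm across, 43 mm tall overall; origin at the centre of the underside
- cake_spatula: bystander: spatula about 190 mm long lying flat on the table along its own x; origin at the middle of its length, at table height

How it is judged (in metres and radians):
On the way, in this order (a step that is already met when the one before it is completed fails the run):
1. the key of the long switch is pressed down (at least 6 of its 10 mm) (value of joint long_key above 0.006 m), for 0.1 s.
2. the key of the round switch is pressed down (at least 6 of its 10 mm) (value of joint round_key above 0.006 m), for 0.1 s.
3. the key of the square switch is pressed down (at least 6 of its 10 mm) (value of joint square_key above 0.006 m), for 0.1 s.
At the end, for the whole second after the job is handed in: All three keys are down by at least 6 of their 10 mm; the three switches are at rest, flat (within 0.08 rad) and within 25 mm of where they began; glass, jar, tartlet and spatula are within 25 mm of where they began (value of joint each of long_key, round_key, square_key above 0.006 m and distance of each of long_switch, round_switch, square_switch, dessert_glass, sugar_jar, tartlet_plate, cake_spatula from where it was at the start of the episode below 0.025 m and angle between each of long_switch, round_switch, square_switch's own z axis and vertical below 0.08 rad and linear speed of each of long_switch, round_switch, square_switch below 0.02 m/s); the robot touches nothing.
It fails at once if a key is pressed before its turn ((value of joint round_key above 0.006 m and not (value of joint long_key above 0.006 m)) or (value of joint square_key above 0.006 m and not (value of joint round_key above 0.006 m))).
It fails at once if a switch is lifted (by 10 mm), tipped (0.2 rad) or pushed away (25 mm) (height (world z) of any of long_switch, round_switch, square_switch above 0.01 m or angle between any of long_switch, round_switch, square_switch's own z axis and vertical above 0.2 rad or distance of any of long_switch, round_switch, square_switch from where it was at the start of the episode above 0.025 m).
It fails at once if a switch is pressed with more than 20 N (contact force between any of the fingers, the arm and long_switch above 20 N or contact force between any of the fingers, the arm and round_switch above 20 N or contact force between any of the fingers, the arm and square_switch above 20 N).
It fails at once if a bystander is moved by more than 25 mm (distance of any of dessert_glass, sugar_jar, tartlet_plate, cake_spatula from where it was at the start of the episode above 0.025 m).
It also fails if it takes over 42 s, if anything falls off the work surface, if the arm or the gripper's body presses on something with over 40 N, if the wrist force passes 120 N, or if a joint passes its speed limit or range.

## Working session

There is one attempt and no reset: what is moved stays moved. The work goes in short steps, Python scripts to look and compute and a shell command to move; the robot and the scene stay as the last step left them, time stands still between calls to the robot, and variables do not carry over. Pictures are saved under pics/ and viewed, at most 10 in all, crops included, and the job is handed in when it is done.

```bash
mkdir -p pics; cat > h.py <<'E'
import numpy as np, cv2
from scipy.spatial.transform import Rotation as R
from cell import env
def cam(p):
    o=np.array(p["orientation"],float)
    M=o if o.shape==(3,3) else R.from_euler('xyz',o).as_matrix()
    return M,np.array(p["position"],float)
def cloud(p):
    M,t=cam(p); d=p["depth"]; v,u=np.indices(d.shape)
    c=np.stack([(u-p["cx"])/p["fx"]*d,(v-p["cy"])/p["fy"]*d,d],-1)
    return c@M.T+t
E
python3 - <<'E'
from h import *
s=env.state(); print(s)
for n in("top","scene"):
    p=env.read_camera(n); cv2.imwrite(f"pics/{n}.png",p["img"][...,::-1]); W=cloud(p); M,t=cam(p); print(n,t,p["orientation"])
    for k in["long_switch","long_key_top","round_switch","round_key_top","square_switch","square_key_top","dessert_glass","sugar_jar","tartlet_plate","cake_spatula"]:
        f=env.find_in(p,k); m=env.trace(p,k)
        for a in f[:2]: print(k,round(a["score"],2),(M@a["centre"]+t).round())
        for a in m[:1]:
            mk=a["mask"]&(p["depth"]>0); q=W[mk]; z=q[:,2]; top=q[abs(z-np.percentile(z,95))<4]
            rr=cv2.minAreaRect(top[:,:2].astype(np.float32)); v,u=np.nonzero(mk)
            print("   mask",round(a["score"],2),mk.sum(),"uv",u.mean().round(),v.mean().round(),"zmax",np.percentile(z,95).round(1),"rect",np.round(rr[0]),np.round(rr[1]),round(rr[2]))
E
```

```text
{'t': 0.0, 'joints': array([-1.22457999e+00,  4.91583781e-01,  1.55946684e+00, -4.74914567e-06,
        1.09171456e+00, -1.05581386e-01]), 'qvel': array([-0.00031034,  0.00044342, -0.00014586,  0.00210975, -0.00015418,
       -0.0003352 ]), 'tau': array([ 1.68691422e-03, -6.12631059e+01, -2.58171380e+01,  6.93891523e-02,
        4.82673536e-02, -9.99877079e-05]), 'eef_pos': array([ 272.80714035, -562.03284663,  214.04071994]), 'tcp_rot': array([-3.14042622e+00, -1.19378319e-04,  4.51799840e-01]), 'ft_force': array([1.69147309, 0.20435206, 0.08360575]), 'moment': array([ 0.01978532, -0.01944065,  0.010288  ]), 'grip_force': 0.0, 'opening': 0.9995070269006462}
top [ 506.24322904  -28.16436202 1267.18854036] [-3.08594752  0.01907513 -1.59045088]
   mask 0.96 915 uv 161.0 222.0 zmax 51.9 rect [487. 264.] [99. 26.] 81
long_key_top 0.59 [489. 260.  47.]
   mask 0.9 351 uv 159.0 222.0 zmax 53.0 rect [487. 262.] [96. 25.] 81
round_switch 0.71 [ 469. -196.   33.]
round_switch 0.61 [489. 261.  50.]
   mask 0.65 756 uv 331.0 225.0 zmax 52.0 rect [ 471. -200.] [48. 49.] 62
round_key_top 0.83 [ 4
[... 1342 characters left out ...]
] [49. 49.] 88
square_switch 0.81 [519.  46.  27.]
square_switch 0.72 [672. -77.  46.]
   mask 0.61 951 uv 287.0 200.0 zmax 51.2 rect [499.  31.] [51. 48.] 26
   mask 0.93 386 uv 287.0 193.0 zmax 52.0 rect [501.  31.] [49. 47.] 28
dessert_glass 0.83 [669. -76.  46.]
dessert_glass 0.69 [493. 269.  47.]
   mask 0.78 687 uv 206.0 202.0 zmax 65.0 rect [667. -82.] [58. 58.] 26
sugar_jar 0.94 [684. 288.  72.]
   mask 0.75 1703 uv 322.0 292.0 zmax 100.9 rect [672. 273.] [53. 53.] 27
tartlet_plate 0.85 [691. 106.   8.]
   mask 0.77 1611 uv 249.0 257.0 zmax 40.1 rect [689.  95.] [54. 62.] 44
cake_spatula 0.77 [ 664. -315.   -0.]
   mask 0.96 731 uv 151.0 172.0 zmax 19.7 rect [ 734. -314.] [95. 18.] 0
```

View pics/scene.png

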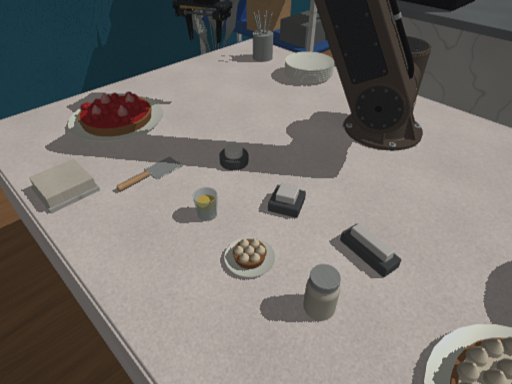

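```bash
python3 -m inch '[[0,0,0.1506,0,0,0,1],[0,0,0.1506,0,0,0,1],[0,0,0.1506,0,0,0,1],[0,0,0,2.8,-4.5,0,1],[0,0,0,2.8,-4.5,0,1],[0,0,0,2.8,-4.5,0,1],[0,0,0,2.8,-4.5,0,1],[0,0,0,2.8,-4.5,0,1],[0,0,0,2.8,-4.5,0,1],[0,0,0,2.8,-4.5,0,1],[0,0,0,2,-4.5,0,1],[0,0,0,0,0,0,1],[0,0,0,0,0,0,1]]'
```

```text
t: 3.72
eef_pos: [488.9, -202.5, 214.7]
tcp_rot: [3.141, -0.0, 0.001]
ft_force: [-0.3, -0.3, 0.3]
opening: 0.005
grip_force: 0.0
```

The picture matches the networks: round switch at (234,157), square at (287,200), long at (371,249), all clear of the bystanders. The fingers are shut, so I'm moving over the long key.

```bash
python3 -m inch '[[0,0,0,0,-4.65,0,1],[0,0,0,0,-4.65,0,1],[0,0,0,0,-4.65,0,1],[0,0,0,0,-4.65,0,1],[0,0,0,0,-4.65,0,1],[0,0,0,0,-4.65,0,1],[0,0,0,0,-4.65,0,1],[0,0,0,0,-4.65,0,1],[0,0,0,0,-4.65,0,1],[0,0,0,0,-4.65,0,1],[0,0,0,0,0,4,1],[0,0,0,0,0,4,1],[0,0,0,0,0,4,1],[0,0,0,0,0,2.5,1],[0,0,0,0,0,0,1],[0,0,0,0,0,0,1]]'
```

```text
t: 5.72
eef_pos: [489.8, 262.2, 70.5]
tcp_rot: [-3.141, -0.001, -0.001]
ft_force: [0.3, 0.8, 0.2]
opening: 0.006
grip_force: 0.0
```

```bash
python3 -m inch '[[0,0,0,-0.15,0,0.9,1],[0,0,0,0,0,0.9,1],[0,0,0,0,0,0.2,1],[0,0,0,0,0,0.2,1],[0,0,0,0,0,0.2,1],[0,0,0,0,0,0.2,1],[0,0,0,0,0,0.2,1],[0,0,0,0,0,0.2,1],[0,0,0,0,0,0,1],[0,0,0,0,0,0,1]]'
```

```text
t: 6.98
eef_pos: [487.4, 262.7, 39.7]
tcp_rot: [3.141, -0.0, 0.0]
ft_force: [-1.5, -1.3, 4.4]
opening: 0.003
grip_force: 2.0
```

```bash
python3 -m inch '[[0,0,0,0,0,0.1,1],[0,0,0,0,0,0.1,1],[0,0,0,0,0,0,1]]'; python3 -m inch '[[0,0,0,0,0,-0.4,1],[0,0,0,0,0,-2,1],[0,0,0,0,0,-4,1],[0,0,0,0,0,-4,1],[0,0,0,-0.2,4.6,0,1],[0,0,0,-0.2,4.6,0,1],[0,0,0,-0.2,4.6,0,1],[0,0,0,-0.2,4.6,0,1],[0,0,0,-0.2,4.6,0,1],[0,0,0,-0.2,4.6,0,1],[0,0,0,-0.2,4.6,0,1],[0,0,0,0,4.6,0,1],[0,0,0,0,4.7,0,1],[0,0,0,0,4.8,0,1],[0,0,0,0,0,0,1],[0,0,0,0,0,0,1]]'
python3 - <<'E'
from h import *
for n in("top","scene"):
    p=env.read_camera(n); W=cloud(p)
    c=np.linalg.norm(W[...,:2]-[488,263],axis=-1)<10
    print(n,np.median(W[c][:,2]))
E
```

```text
t: 7.35
eef_pos: [487.4, 262.7, 37.7]
tcp_rot: [3.142, -0.0, -0.0]
ft_force: [-2.1, -1.0, 5.8]
opening: 0.005
grip_force: 3.0
t: 9.35
eef_pos: [473.2, -200.0, 141.5]
tcp_rot: [-3.141, 0.0, -0.001]
ft_force: [0.5, -0.1, -0.6]
opening: 0.01
grip_force: 0.0
top 39.74743192331243
scene 40.457258484588806
```

The long key is down (its top is at 40 mm). Next is the round key.

```bash
python3 -m inch '[[0,0,0,0,0,4,1],[0,0,0,0,0,3,1],[0,0,0,0,0,1.5,1],[0,0,0,0,0,0.4,1],[0,0,0,0,0,0.2,1],[0,0,0,0,0,0.2,1],[0,0,0,0,0,0.2,1],[0,0,0,0,0,0.2,1],[0,0,0,0,0,0.2,1],[0,0,0,0,0,0.2,1],[0,0,0,0,0,0.2,1],[0,0,0,0,0,0,1],[0,0,0,0,0,0,1]]'
```

```text
t: 11.08
eef_pos: [473.6, -200.4, 38.8]
tcp_rot: [3.141, -0.0, -0.0]
ft_force: [1.0, 0.1, 5.3]
opening: 0.005
grip_force: 2.4
```

```bash
python3 -m inch '[[0,0,0,0,0,0.1,1],[0,0,0,0,0,0,1],[0,0,0,0,0,-0.4,1],[0,0,0,0,0,-2,1],[0,0,0,0,0,-4,1],[0,0,0,0,0,-4,1],[0,0,0,0.5,-4.6,0,1],[0,0,0,0.5,-4.6,0,1],[0,0,0,0.5,-4.6,0,1],[0,0,0,0.6,-4.6,0,1],[0,0,0,0.5,-4.7,0,1],[0,0,0,0,0,0,1],[0,0,0,0,0,0,1]]'
python3 - <<'E'
from h import *
for n in("top","scene"):
    p=env.read_camera(n); W=cloud(p)
    for q in([488,263],[473,-200]):
        c=np.linalg.norm(W[...,:2]-q,axis=-1)<10
        print(n,np.median(W[c][:,2]))
E
```

```text
t: 12.7
eef_pos: [498.9, 30.5, 141.4]
tcp_rot: [3.141, 0.001, 0.001]
ft_force: [0.0, 0.2, 0.5]
opening: 0.004
grip_force: 0.0
top 40.17097680316465
top 38.87261681847599
scene 40.386881974925984
scene 40.72972208594149
```

```bash
python3 -m inch '[[0,0,0,0,0,4,1],[0,0,0,0,0,3,1],[0,0,0,0,0,1.5,1],[0,0,0,0,0,0.4,1],[0,0,0,0,0,0.2,1],[0,0,0,0,0,0.2,1],[0,0,0,0,0,0.2,1],[0,0,0,0,0,0.2,1],[0,0,0,0,0,0.2,1],[0,0,0,0,0,0.2,1],[0,0,0,0,0,0.2,1],[0,0,0,0,0,0.1,1],[0,0,0,0,0,0,1]]'
python3 -m inch '[[0,0,0,0,0,-0.4,1],[0,0,0,0,0,-2,1],[0,0,0,0,0,-4,1],[0,0,0,0,0,-4,1],[0,0,0,0,5,-2,1],[0,0,0,0,5,-2,1],[0,0,0,0,3,-2,1],[0,0,0,0,0,0,1],[0,0,0,0,0,0,1]]'
python3 - <<'E'
from h import *
for n in("top","scene"):
    p=env.read_camera(n); W=cloud(p); cv2.imwrite(f"pics/{n}2.png",p["img"][...,::-1])
    for q in([488,263],[473,-200],[500,31]):
        c=np.linalg.norm(W[...,:2]-q,axis=-1)<10
        print(n,np.median(W[c][:,2]))
E
```

```text
t: 14.42
eef_pos: [499.6, 30.7, 37.7]
tcp_rot: [3.142, -0.001, -0.0]
ft_force: [1.1, -0.6, 6.1]
opening: 0.003
grip_force: 3.0
t: 15.55
eef_pos: [498.7, -98.6, 201.0]
tcp_rot: [-3.141, 0.001, -0.0]
ft_force: [-0.3, -0.0, -1.1]
opening: 0.005
grip_force: 0.0
top 39.990195304374765
top nan
top 38.88411059538055
scene 40.664814162477796
scene 40.46526828929893
scene 40.55079868250624
  return _methods._mean(a, axis=axis, dtype=dtype,
  ret = ret.dtype.type(ret / rcount)
```

View pics/scene2.png

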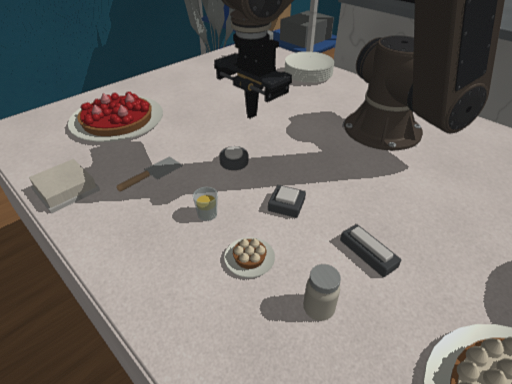

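All three keys are down: long (371,249), round (234,157) and square (287,200). Everything sits at its starting pixel positions, and the gripper is clear at (250,90).

```bash
python3 -c "
from cell import env
print(env.job_done())"
```

```text
the job is handed in; nothing more can be done
None
```

The long, round and square keys were pressed fully down in that order with about 6 N each, all three stayed down, nothing visibly moved, and the job was handed in at about 16 s (no verdict was returned).

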